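# Fetch the cured cast from the light-curing box

## Task

The stone cast in the light-curing box is cured, but the brown bottle and the pink jar stand in front of the box's drawer. Stand both aside on the blue mat, pull the drawer fully out, set the cast teeth up in the yellow case pan, push the drawer fully shut, and then put the bottle and the jar back, each on its own coaster; keep bottle and jar upright throughout.

Things in the scene. Friction and masses are not known exactly. Their poses are not given: they have to be found in the camera images.
- monomer_bottle: Brown glass bottle with a black screw cap, standing upright at the start on the small black coaster. Round body 56 mm across up to 78 mm height, shoulder narrowing above, cap 30 mm across from 106 to 122 mm; 0.19 kg. Origin: centre of its underside, z up along the bottle.
- powder_jar: Pink round jar with a white lid, standing upright at the start on the larger green coaster. Body 64 mm across up to 66 mm height, lid 66 mm across, 82 mm high in all; 0.21 kg. Origin: centre of its underside, z up along the jar.
- stone_cast: Tan plaster cast of a dental arch, 56 mm (its x) by 63 mm (its y) by 27 mm high, 0.11 kg; it lies teeth up on the tray of the shut drawer and is seen through the window of the curing box. Grasp it across its y sides, which are upright and parallel (63 mm). Origin: centre of its underside, z up.
- curing_box: Fixed white light-curing box with an amber see-through window in its top, 150 (its x) x 200 (y) x 78 mm high. Origin: centre of its underside; its -x side, towards the robot, is the front. The drawer slides out along -x, over the coasters: black tray floor 16 mm above the worktop, 118 x 140 mm inside, rim 4 mm high; grey front panel 12 mm thick, 160 mm wide, from 10 to 62 mm above the worktop.
- curing_drawer (a joint): How far the drawer is pulled out, in m: 0 shut, 0.115 fully out against its stop. It moves easily (about 1 N) and stays where it is left; the cast rides on it.
- drawer_knob (a point): Centre of the grip of the drawer's black round knob: 22 mm across, its axis along the box's x, 42 mm above the worktop, its grip 18 mm long, 40 mm in front of the box's front face when shut; it moves with the drawer. The point's axes are those of the box. It can be pinched from above across the box's y.
- bottle_coaster: Small black round drip coaster, fixed, 82 mm across, in front of the drawer: place of the brown bottle. Floor 2 mm above the worktop, inside 74 mm across, round rim 5 mm above the worktop. Origin: centre of its underside.
- jar_coaster: Larger green round drip coaster, fixed, 92 mm across, in front of the drawer: place of the pink jar. Floor 2 mm above the worktop, inside 84 mm across, round rim 5 mm above the worktop. Origin: centre of its underside.
- side_mat: Fixed blue mat at the left of the box, 210 mm (its x) by 130 mm (its y), 3 mm thick, with room for bottle and jar side by side along its x. Origin: centre of its underside.
- case_pan: Fixed yellow open case pan, 115 mm (its x) by 145 mm (its y), 29 mm high, walls and floor 3 mm, with a narrow lip round the rim. Origin: centre of its underside.
Mind the look-alikes: they are no part of the job. What is shaped like the powder_jar but purple is not meant.

How it is judged:
By the outcome, as a careful person would: the job done as asked, in the order asked, and still so for the second after the job is handed in, with the robot touching nothing.
It also fails if it takes over 144 s, if anything falls off the work surface, if the arm or the gripper's body presses on something with over 40 N, if the wrist force passes 120 N, or if a joint passes its speed limit or range.

## Robot

A 6-joint arm with a two-finger parallel gripper is mounted at the origin on a cart in front of the work surface, level with it; the furniture and walls round the work are solid. World frame = base frame: x ahead of the robot, y to its left, z up, the work surface at z = 0. Lengths are in mm, angles in rad, forces in N, time in s.
With the tool pointing down it reaches from about 350 to 975 mm from the base axis. Payload 7.1 kg.
Tool frame: the origin (TCP) lies midway between the tips of the shut fingers; the grasp point (between the pads) lies 19 mm behind it; z points along the fingers, y is the line along which they close (so a half turn about z gives the same grasp; the last joint's range is limited). The gripper opens to 88 mm and grips with 3 to 60 N. Pads are 20 mm wide; open, the fingers measure 115 mm over their backs; the gripper's body (75 mm by 178 mm) begins 61 mm behind the grasp point.
Start: joints at [-1.26, 0.423, 1.63, -0, 1.089, -0.019], TCP at [202.426, -591.294, 222.675] pointing down, gripper open.
Joint ranges: [-3, 3], [-0.9, 2.11], [0.09, 2.58], [-1.31, 4.45], [0.11, 2.69], [-2.54, 2.54]. Speed limits (rad/s): [2.39, 2.39, 3.01, 3.14, 3.14, 3.14].

## Interface

Orientations are given as a rotation vector (axis times angle).
In Python, from workcell import ctrl gives the robot as it stands. The module is installed in compiled form; this text tells all that it offers.
- The arm moves only by the tool servo_tool, never from a script. Its argument "increments" is a list of rows, each a list of 7 numbers: the shift along the world's x, y, z in cm, then the turn, a rotation vector about the world's x, y, z in degrees, then the opening, from -1 (shut) to 1 (fully open). A call has 1 to 20 rows; each row is the pose to reach, as a shift and turn from the pose commanded when the call began; what a row does not reach only later rows make up. A row lasts 1/12 s, in which the tool goes at most 41.7 mm and 7.16 degrees, less where a joint would pass 70% of its speed; a pose out of reach is approached as far as the arm can. A call with a gripper value outside its range is refused whole. The fingers move at their own pace and stop on an object; the grip force is fixed at half the most. Time passes only in rows, so rows that repeat a pose let the fingers close. It gives the time, the measured TCP pose, the force, the opening and the grip force at its end, in the units of the state.
- ctrl.get_obs(): the state, without advancing time (a new reading comes with each control period).
- ctrl.get_image(name): name is "scene" or "top"; returns a dict with "image" (420x560x3 uint8, red, green, blue), "fx", "fy", "cx", "cy" (pixels), "extrinsics" (4x4, takes a point from camera to world coordinates). Camera axes: x right, y up, looking along -z (the intrinsics and any distortion apply to the point x, -y, -z); pixel columns grow to the right and rows downward; lengths in mm; the calibration is good to about 2 mm. A picture is of the moment at which its call begins. There is no depth.
- ctrl.close_job(): hands the job in; it is judged then, once.
The state is a dict: "t": time; "qpos": joint angles; "qvel": joint speeds; "joint_torque": joint torques, N m; "ee_pos": TCP position; "orientation": TCP orientation; "ft_force": force on the tool from outside, world axes, zero at the start; "moment": the same for the moment, N m; "width": finger opening in mm; "grasp_force": force on a finger pad.
Only numpy, scipy, OpenCV 4.12 (cv2) and the standard library are available. Lean on these libraries where they do the work, as an engineer would, in place of code of your own. Each camera call takes 0.05 s, during which the arm holds its last target. There are 200 camera calls.

## Working session

There is one attempt and no reset: what is moved stays moved. The work goes in short steps, Python scripts to look and compute and a tool call to move; the robot and the scene stay as the last step left them, time stands still between calls to the robot, and variables do not carry over. Pictures are saved under pics/ and viewed, at most 14 in all, crops included, and the job is handed in when it is done.

Besides the shell and the picture viewer there is one more tool, called by a JSON object that holds its "method" and its "body". servo_tool: Moves the arm, as the interface text tells. Its arguments: {"type":"object","properties":{"increments":{"type":"array","items":{"type":"array","items":{"type":"number"}}}},"required":["increments"]}

```bash
mkdir -p pics
cat > h.py <<'E'
import numpy as np,cv2
from workcell import ctrl
def snap(n,f):
    d=ctrl.get_image(n); cv2.imwrite(f,d["image"][:,:,::-1]); return d
E
python3 - <<'E'
from h import *
import pickle
D={}
for n in("scene","top"):
    d=snap(n,f"pics/{n}0.png"); D[n]=d; print(n,{k:v for k,v in d.items() if k!="image"})
pickle.dump(D,open("d0.pkl","wb"))
o=ctrl.get_obs();print(o)
E
```

```text
scene {'fx': 542.7945143817146, 'fy': 542.7945143817146, 'cx': 274.75602686434877, 'cy': 203.83831365474518, 'extrinsics': array([[-8.15310959e-01,  4.38838029e-01, -3.77742273e-01,
         5.74753673e+01],
       [-5.79020708e-01, -6.19887134e-01,  5.29598869e-01,
         5.66927211e+02],
       [-1.74945147e-03,  6.50508360e-01,  7.59497079e-01,
         1.06807996e+03],
       [ 0.00000000e+00,  0.00000000e+00,  0.00000000e+00,
         1.00000000e+00]])}
top {'fx': 462.14862224677194, 'fy': 462.14862224677194, 'cx': 276.7753461730717, 'cy': 202.75697528158872, 'extrinsics': array([[ 4.79541772e-03,  9.73791601e-01, -2.27391559e-01,
         3.44846801e+02],
       [-9.99976261e-01,  5.79484237e-03,  3.72777666e-03,
        -1.11559528e+02],
       [ 4.94777585e-03,  2.27368285e-01,  9.73796274e-01,
         1.05593558e+03],
       [ 0.00000000e+00,  0.00000000e+00,  0.00000000e+00,
         1.00000000e+00]])}
{'t': 0.1, 'qpos': array([-1.25997707e+00,  4.23757202e-01,  1.63058187e+00, -3.10688582e-05,
        1.08858753e+00, -1.89824333e-02]), 'qvel': array([ 0.00024444, -0.00317758, -0.00184268,  0.00101479, -0.00173284,
        0.00062905]), 'joint_torque': array([-1.70308180e-03, -5.45614922e+01, -2.74324733e+01,  6.44608727e-02,
        1.88227231e-02, -1.65923160e-05]), 'ee_pos': array([ 202.2885183 , -590.84748702,  221.99639105]), 'orientation': array([-3.09767415e+00, -5.15512988e-01,  3.47284967e-04]), 'ft_force': array([0.31259115, 1.41458253, 0.67691084]), 'moment': array([ 0.00183502, -0.05257775,  0.03079053]), 'grasp_force': 0.0, 'width': 88.14448150348359}
```

View pics/scene0.png

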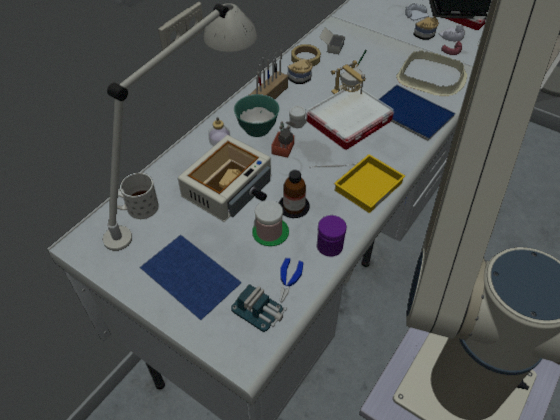

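View pics/top0.png

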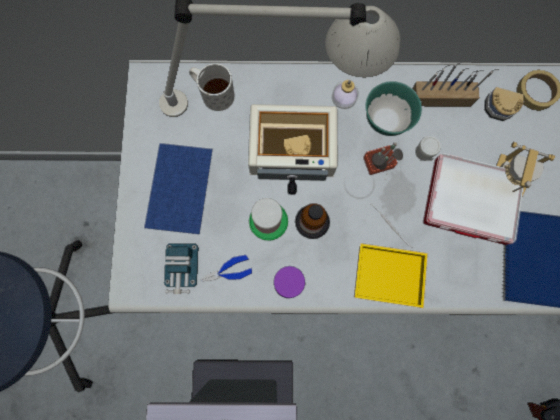

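The scene view shows the box at (225,178), the bottle at (294,195), the jar at (268,222), the purple decoy at (331,236), the mat at (190,275) and the pan at (370,183). In the top view they are at box (293,142), bottle (313,218), jar (267,217), knob (292,187), mat (180,188) and pan (391,276). I'll zoom in to pick exact points.

Run:
```python
import cv2
a=cv2.imread("pics/top0.png")[90:310,140:440]; cv2.imwrite("pics/topc.png",cv2.resize(a,(795,583),interpolation=2))
b=cv2.imread("pics/scene0.png")[130:325,135:410]; cv2.imwrite("pics/scenec.png",cv2.resize(b,(798,566),interpolation=2))
```

```text
(no output)
```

View pics/topc.png

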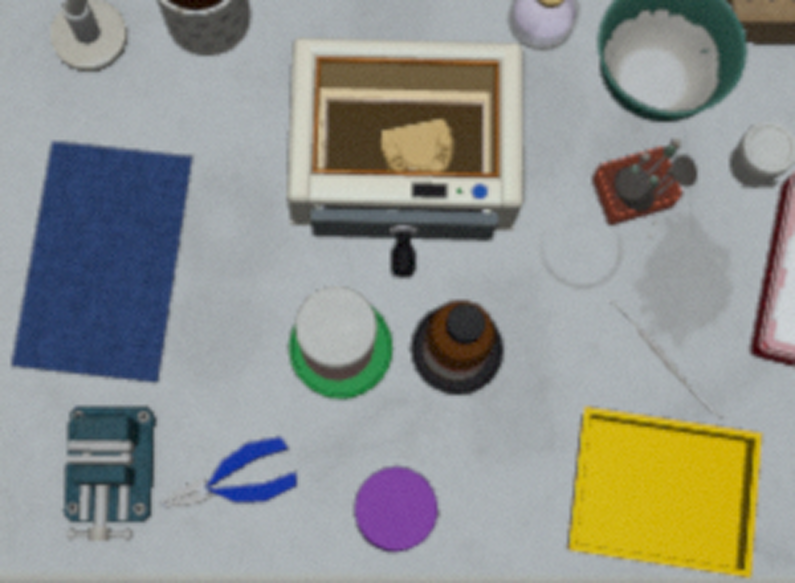

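View pics/scenec.png

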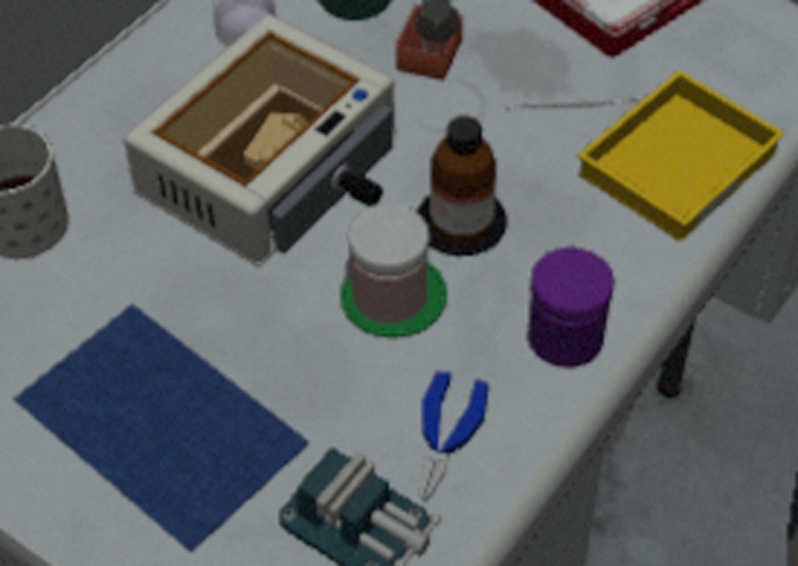

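The crops show these positions. Top crop: cap at (465,321), jar lid (336,327), coasters at (340,347) and (458,347), knob (403,255). Scene crop: cap (465,128), lid (389,232), knob tip (369,191). I'll triangulate these now.

```bash
cat >> h.py <<'E'
def ray(d,uv):
    E=d["extrinsics"]; v=np.array([(uv[0]-d["cx"])/d["fx"],-(uv[1]-d["cy"])/d["fy"],-1.])
    v=E[:3,:3]@v; return E[:3,3],v/np.linalg.norm(v)
def atz(d,uv,z):
    o,v=ray(d,uv); return o+v*(z-o[2])/v[2]
def tri(rs):
    A=0;b=0
    for o,v in rs:
        P=np.eye(3)-np.outer(v,v); A=A+P; b=b+P@o
    p=np.linalg.solve(A,b); return p,max(np.linalg.norm((np.eye(3)-np.outer(v,v))@(p-o)) for o,v in rs)
E
python3 - <<'E'
from h import *
import pickle
D=pickle.load(open("d0.pkl","rb")); T,S=D["top"],D["scene"]
np.set_printoptions(precision=1,suppress=True)
t=lambda p:(p[0]/2.65+140-.31,p[1]/2.65+90-.31)
s=lambda p:(p[0]/2.902+135-.33,p[1]/2.902+130-.33)
P=dict(cap=((465,321),(465,128),122),lid=((336,327),(389,232),84),knobtip=((403,265),(369,191),42),
boxBL=((295,41),(128,142),78),boxBR=((521,44),(270,17),78),boxFR=((522,205),(394,78),78),boxFL=((290,200),(262,185),78),
matA=((52,142),(15,398),3),matB=((192,156),(132,305),3),matC=((158,381),(308,441),3),matD=((12,366),(193,549),3),
panA=((585,408),(581,158),29),panB=((760,434),(681,73),29),panC=((748,575),(781,135),29),panD=((569,548),(681,222),29),
green=((340,347),(394,293),4),black=((458,347),(463,212),4),purple=((396,509),(572,276),82))
for k,(a,b,z) in P.items():
    p,e=tri([ray(T,t(a)),ray(S,s(b))]); print(k,p,round(e,1),"top@z",atz(T,t(a),z)[:2],"sc@z",atz(S,s(b),z)[:2])
for n,d in D.items(): pass
E
```

```text
cap [ 543.6 -195.   125.9] 2.0 top@z [ 546.3 -194.6] sc@z [ 543.6 -198.6]
lid [547.3 -93.7  87.6] 0.9 top@z [548.9 -93.3] sc@z [548.2 -96.3]
knobtip [ 610.1 -149.7   45.4] 1.4 top@z [ 612.3 -149.3] sc@z [ 610.5 -152.3]
boxBL [801.8 -56.   72. ] 2.8 top@z [801.9 -55.3] sc@z [794.1 -52.5]
boxBR [ 800.2 -251.8   72.9] 2.6 top@z [ 800.4 -250.3] sc@z [ 793.5 -247.7]
boxFR [ 653.6 -247.9   78.7] 1.4 top@z [ 655.2 -247.5] sc@z [ 652.6 -248.7]
boxFL [646.  -56.  115.3] 0.4 top@z [658.3 -53.7] sc@z [668.6 -80.5]
matA [734.3 167.1   3.9] 1.5 top@z [736.2 168.1] sc@z [733.2 166.5]
matB [722.6  40.    0.8] 1.8 top@z [723.6  40.4] sc@z [719.4  40.8]
matC [515.9  61.9   2.8] 1.3 top@z [517.1  62.4] sc@z [514.5  61.6]
matD [527.5 188.5   5.2] 1.7 top@z [529.6 189.9] sc@z [526.8 187.3]
panA [ 489.7 -304.8   25.8] 2.8 top@z [ 491.8 -303.2] sc@z [ 485.8 -303. ]
panB [ 468.5 -451.2   27.3] 2.5 top@z [ 470.6 -449.7] sc@z [ 465.5 -450.5]
panC [ 353.7 -432.7   27.9] 1.2 top@z [ 354.8 -431.8] sc@z [ 352.4 -432.2]
panD [ 375.3 -285.3   32.7] 0.4 top@z [ 375.8 -285.8] sc@z [ 376.  -288.5]
green [545.8 -96.1   5.6] 1.8 top@z [547.8 -95.4] sc@z [544.8 -97.6]
black [ 544.4 -198.4   15.4] 1.9 top@z [ 548.4 -198.6] sc@z [ 547.8 -207.2]
purple [ 402.6 -142.    85.7] 0.8 top@z [ 403.6 -141.8] sc@z [ 403.2 -144.9]
```

{"method": "servo_tool", "body": {"increments": [[3.4,5,0,0,0,7,1],[7,10,0,0,0,14,1],[10.5,15,0,0,0,21,1],[14,20,0,0,0,28,1],[17.5,25,0,0,0,35,1],[21,30,0,0,0,42,1],[24.5,35,0,0,0,49,1],[28,40,0,0,0,56,1],[31,45,0,0,0,63,1],[33,48,0,0,0,68,1],[34.6,49.5,0,0,0,71,1],[34.6,49.5,-2,0,0,71,1],[34.6,49.5,-4,0,0,71,1],[34.6,49.5,-6,0,0,71,1],[34.6,49.5,-8,0,0,71,1],[34.6,49.5,-8,0,0,71,1],[34.6,49.5,-8,0,0,71,1],[34.6,49.5,-8,0,0,71,1]]}}

```text
t: 1.6
ee_pos: [547.9, -96.6, 142.6]
orientation: [-2.222, -2.219, 0.002]
ft_force: [0.1, -0.9, 0.1]
width: 88.1
grasp_force: 0.0
```

Run:
```python
from h import *
s=[]
for n in("scene","top"):
    d=ctrl.get_image(n); s.append(d["image"])
    E=d["extrinsics"]; p=E[:3,:3].T@(ctrl.get_obs()["ee_pos"]-E[:3,3]); print(n,"tcp px",d["cx"]-d["fx"]*p[0]/p[2],d["cy"]+d["fy"]*p[1]/p[2])
o=ctrl.get_obs();print(o["ee_pos"],o["orientation"],o["qpos"],o["t"])
a=cv2.resize(s[0][130:290,200:350],None,fx=2.6,fy=2.6,interpolation=2);b=cv2.resize(s[1][130:290,220:370],None,fx=2.6,fy=2.6,interpolation=2)
cv2.imwrite("pics/j1.png",np.hstack([a,b])[:,:,::-1])
```

```text
scene tcp px 268.63457332784054 192.63712270962526
top tcp px 268.10850044231233 207.17937763091294
[548.52425162 -97.57225607 143.92773859] [2.22392506e+00 2.21706708e+00 1.00057081e-03] [-1.97283304e-01  4.29653820e-01  1.83831804e+00 -2.76423954e-04
  8.72158479e-01 -1.94017181e-01] 1.7
```

View pics/j1.png

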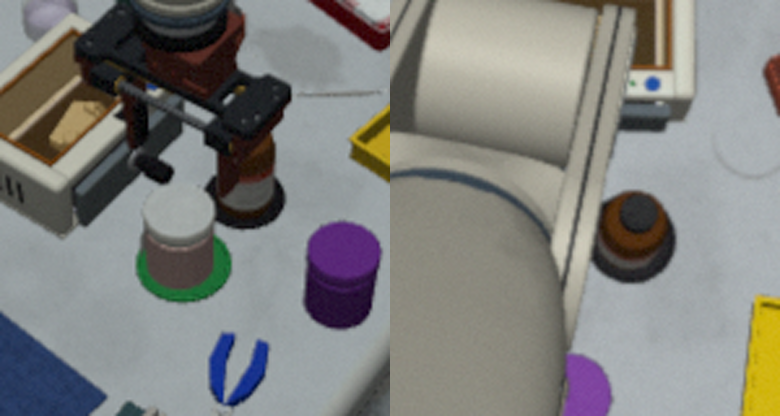

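The gripper is centred above the jar: in the left crop the fingers straddle the lid at (180,207). I'll go down, grip and lift.

{"method": "servo_tool", "body": {"increments": [[0,0.1,-2,0,0,0,1],[0,0.1,-4,0,0,0,1],[0,0.1,-6,0,0,0,1],[0,0.1,-8,0,0,0,1],[0,0.1,-9.5,0,0,0,1],[0,0.1,-10.5,0,0,0,1],[0,0.1,-11.3,0,0,0,1],[0,0.1,-11.5,0,0,0,1],[0,0.1,-11.5,0,0,0,-1],[0,0.1,-11.5,0,0,0,-1],[0,0.1,-11.5,0,0,0,-1],[0,0.1,-11.5,0,0,0,-1],[0,0.1,-11.5,0,0,0,-1],[0,0.1,-11.5,0,0,0,-1],[0,0.1,-11.5,0,0,0,-1],[0,0.1,-11.5,0,0,0,-1]]}}

```text
t: 3.03
ee_pos: [549.3, -95.4, 28.5]
orientation: [2.222, 2.219, 0.001]
ft_force: [0.6, -0.5, 5.6]
width: 65.1
grasp_force: 30.0
```

{"method": "servo_tool", "body": {"increments": [[0,0,0.6,0,0,0,-1],[0,0,2,0,0,0,-1],[0,0,4,0,0,0,-1],[0,0,6,0,0,0,-1],[0,0,8,0,0,0,-1],[1,1.5,9.5,0,0,0,-1],[2.5,4,10,0,0,0,-1],[4,6.5,10,0,0,0,-1],[5.5,9,10,0,0,0,-1],[7,11.5,10,0,0,0,-1],[8.6,14,10,0,0,0,-1],[10.2,16.5,10,0,0,0,-1],[11.6,18.7,10,0,0,0,-1],[12.6,20,10,0,0,0,-1],[12.9,20.5,9,0,0,0,-1],[12.9,20.5,7.5,0,0,0,-1],[12.9,20.5,5.5,0,0,0,-1],[12.9,20.5,4,0,0,0,-1],[12.9,20.5,3,0,0,0,-1],[12.9,20.5,2,0,0,0,-1]]}}

```text
t: 4.7
ee_pos: [676.0, 108.6, 45.6]
orientation: [-2.223, -2.217, 0.004]
ft_force: [0.2, -0.7, -2.5]
width: 65.5
grasp_force: 30.0
```

{"method": "servo_tool", "body": {"increments": [[0,0,-0.8,0,0,0,-1],[0,0,-1.4,0,0,0,-1],[0,0,-1.7,0,0,0,-1],[0,0,-1.8,0,0,0,-1],[0,0,-1.85,0,0,0,-1],[0,0,-1.85,0,0,0,-1]]}}

```text
t: 5.2
ee_pos: [677.9, 109.8, 29.7]
orientation: [2.223, 2.219, 0.001]
ft_force: [-0.5, 1.0, -2.5]
width: 65.7
grasp_force: 30.0
```

{"method": "servo_tool", "body": {"increments": [[0,0,-0.1,0,0,0,-1],[0,0,-0.15,0,0,0,-1],[0,0,-0.15,0,0,0,-1]]}}

```text
t: 5.45
ee_pos: [678.1, 109.9, 29.5]
orientation: [2.223, 2.219, 0.002]
ft_force: [-2.5, -0.1, 8.8]
width: 65.7
grasp_force: 30.0
```

{"method": "servo_tool", "body": {"increments": [[0,0,0,0,0,0,0],[0,0,0,0,0,0,1],[0,0,0,0,0,0,1],[0,0,0,0,0,0,1],[0,0,0,0,0,0,1],[0,0,2,0,0,0,1],[0,0,5,0,0,0,1],[0,0,8,0,0,0,1],[0,0,11,0,0,0,1],[0,0,15,0,0,0,1],[-1.8,-4,15,0,0,0,1],[-3.5,-8,15,0,0,0,1],[-5.2,-12,15,0,0,0,1],[-6.9,-16,15,0,0,0,1],[-8.6,-20,15,0,0,0,1],[-10.3,-24,15,0,0,0,1],[-12,-28,15,0,0,0,1],[-13,-30,15,0,0,0,1],[-13.3,-30.7,15,0,0,0,1],[-13.3,-30.7,15,0,0,0,1]]}}

```text
t: 7.12
ee_pos: [543.5, -199.3, 177.7]
orientation: [2.228, 2.215, -0.0]
ft_force: [0.2, -0.4, 0.7]
width: 87.9
grasp_force: 0.0
```

{"method": "servo_tool", "body": {"increments": [[0,0,-2,0,0,0,1],[0,0,-4,0,0,0,1],[0,0,-6,0,0,0,1],[0,0,-8,0,0,0,1],[0,0,-10,0,0,0,1],[0,0,-11.5,0,0,0,1],[0,0,-12.4,0,0,0,1],[0,0,-12.8,0,0,0,1],[0,0,-12.8,0,0,0,1],[0,0,-12.8,0,0,0,-1],[0,0,-12.8,0,0,0,-1],[0,0,-12.8,0,0,0,-1],[0,0,-12.8,0,0,0,-1],[0,0,-12.8,0,0,0,-1],[0,0,-12.8,0,0,0,-1],[0,0,-12.8,0,0,0,-1],[0,0,-12.8,0,0,0,-1],[0,0,-12.8,0,0,0,-1]]}}

```text
t: 8.62
ee_pos: [544.8, -197.5, 50.1]
orientation: [2.223, 2.219, 0.0]
ft_force: [-0.9, -0.2, 5.6]
width: 54.7
grasp_force: 30.0
```

{"method": "servo_tool", "body": {"increments": [[0,0,0.6,0,0,0,-1],[0,0,2,0,0,0,-1],[0,0,4,0,0,0,-1],[0,0,6,0,0,0,-1],[0,0,8,0,0,0,-1],[0,1.5,9.5,0,0,0,-1],[0.3,4,10,0,0,0,-1],[0.6,7,10,0,0,0,-1],[0.9,10,10,0,0,0,-1],[1.2,13,10,0,0,0,-1],[1.5,16,10,0,0,0,-1],[1.8,19,10,0,0,0,-1],[2.1,22,10,0,0,0,-1],[2.4,25,10,0,0,0,-1],[2.7,28,10,0,0,0,-1],[2.9,30.5,10,0,0,0,-1],[2.9,31.7,8.5,0,0,0,-1],[2.9,31.7,6.5,0,0,0,-1],[2.9,31.7,4.5,0,0,0,-1],[2.9,31.7,3,0,0,0,-1]]}}

```text
t: 10.28
ee_pos: [572.2, 120.1, 78.1]
orientation: [-2.221, -2.22, 0.003]
ft_force: [-0.3, 0.5, -1.4]
width: 54.6
grasp_force: 29.9
```

{"method": "servo_tool", "body": {"increments": [[0,0,-1,0,0,0,-1],[0,0,-1.8,0,0,0,-1],[0,0,-2.4,0,0,0,-1],[0,0,-2.7,0,0,0,-1],[0,0,-2.8,0,0,0,-1],[0,0,-2.9,0,0,0,-1],[0,0,-2.9,0,0,0,-1]]}}

```text
t: 10.87
ee_pos: [573.9, 119.7, 51.3]
orientation: [2.223, 2.219, 0.001]
ft_force: [0.6, -1.2, -1.5]
width: 54.4
grasp_force: 29.9
```

{"method": "servo_tool", "body": {"increments": [[0,0,-0.1,0,0,0,-1],[0,0,-0.1,0,0,0,-1],[0,0,-0.1,0,0,0,-1]]}}

```text
t: 11.12
ee_pos: [574.2, 119.8, 51.0]
orientation: [2.223, 2.219, 0.002]
ft_force: [-1.8, -0.9, 7.5]
width: 54.6
grasp_force: 30.0
```

{"method": "servo_tool", "body": {"increments": [[0,0,0,0,0,0,0],[0,0,0,0,0,0,1],[0,0,0,0,0,0,1],[0,0,0,0,0,0,1],[0,0,0,0,0,0,1],[0,0,3,0,0,0,1],[0,0,6,0,0,0,1],[0,0,9,0,0,0,1],[0,0,12,0,0,0,1],[0.5,-3,12,0,0,-7,1],[1,-6,12,0,0,-14,1],[1.5,-9,12,0,0,-21,1],[2,-12,12,0,0,-28,1],[2.5,-15,12,0,0,-35,1],[3,-18,12,0,0,-42,1],[3.5,-21,12,0,0,-49,1],[4,-24,12,0,0,-56,1],[4.2,-27.1,12,0,0,-63,1],[4.2,-27.1,12,0,0,-70,1],[4.2,-27.1,12,0,0,-77,1]]}}

```text
t: 12.78
ee_pos: [615.3, -153.4, 169.4]
orientation: [3.123, 0.339, -0.0]
ft_force: [0.0, 0.1, 0.4]
width: 87.4
grasp_force: 0.0
```

{"method": "servo_tool", "body": {"increments": [[0,0,-2,0,0,-7,1],[0,0,-4,0,0,-13,1],[0,0,-5,0,0,-13,1],[0,0,-5,0,0,-13,1],[0,0,-5,0,0,-13,1]]}}

```text
t: 13.2
ee_pos: [615.1, -151.1, 119.3]
orientation: [-3.141, -0.002, 0.002]
ft_force: [-0.3, 0.3, 0.4]
width: 87.7
grasp_force: 0.0
```

Run:
```python
from h import *
s=[]
for n in("scene","top"):
    d=ctrl.get_image(n); s.append(d["image"])
o=ctrl.get_obs();print(o["ee_pos"],o["orientation"],o["qpos"],o["t"])
a=cv2.resize(s[0][130:325,135:330],None,fx=2.8,fy=2.8,interpolation=2);b=cv2.resize(s[1][130:325,250:330],None,fx=2.8,fy=2.8,interpolation=2)
cv2.imwrite("pics/k1.png",np.hstack([a,b])[:,:,::-1])
```

```text
[ 616.11082271 -151.35439209  120.5924275 ] [3.14124648e+00 5.49315774e-04 1.99698356e-03] [-2.59645309e-01  5.60035419e-01  1.67290265e+00 -9.19667998e-06
  9.07337042e-01  1.31080693e+00] 13.3
```

View pics/k1.png

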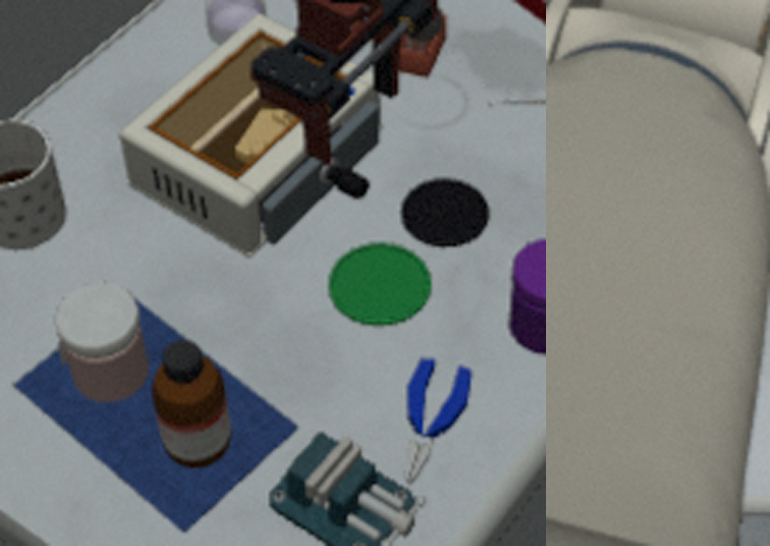

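The picture shows the jar and bottle upright on the mat, at (103,340) and (192,400), both coasters empty, and the gripper over the knob. Next I grip the knob and pull.

{"method": "servo_tool", "body": {"increments": [[0,0,-2,0,0,0,1],[0,0,-4,0,0,0,0.5],[0,0,-6,0,0,0,0.5],[0,0,-8,0,0,0,0.5],[0,0,-9,0,0,0,0.5],[0,0,-9.6,0,0,0,0.5],[0,0,-9.6,0,0,0,0],[0,0,-9.6,0,0,0,-1],[0,0,-9.6,0,0,0,-1],[0,0,-9.6,0,0,0,-1],[0,0,-9.6,0,0,0,-1],[0,0,-9.6,0,0,0,-1],[0,0,-9.6,0,0,0,-1],[0,0,-9.6,0,0,0,-1],[0,0,-9.6,0,0,0,-1]]}}

```text
t: 14.55
ee_pos: [615.4, -149.1, 24.1]
orientation: [-3.139, 0.004, 0.001]
ft_force: [1.0, 10.6, 4.5]
width: 21.2
grasp_force: 30.0
```

{"method": "servo_tool", "body": {"increments": [[0,0,0,0,0,0,-1],[0,0,0,0,0,0,-1]]}}

```text
t: 14.72
ee_pos: [615.4, -149.1, 24.1]
orientation: [-3.139, 0.004, 0.001]
ft_force: [-0.1, 10.6, 4.5]
width: 21.2
grasp_force: 30.0
```

{"method": "servo_tool", "body": {"increments": [[-0.3,0.2,0,0,0,0,-1],[-1,0.25,0,0,0,0,-1],[-2,0.25,0,0,0,0,-1],[-3,0.25,0,0,0,0,-1],[-4,0.25,0,0,0,0,-1],[-5,0.25,0,0,0,0,-1],[-6,0.25,0,0,0,0,-1],[-7,0.25,0,0,0,0,-1],[-8,0.25,0,0,0,0,-1],[-9,0.25,0,0,0,0,-1],[-9.8,0.25,0,0,0,0,-1],[-10.5,0.25,0,0,0,0,-1],[-11,0.25,0,0,0,0,-1],[-11.3,0.25,0,0,0,0,-1],[-11.5,0.25,0,0,0,0,-1],[-11.6,0.25,0,0,0,0,-1],[-11.7,0.25,0,0,0,0,-1],[-11.7,0.25,0,0,0,0,-1]]}}

```text
t: 16.22
ee_pos: [500.7, -147.2, 24.2]
orientation: [-3.14, 0.006, -0.009]
ft_force: [13.7, 18.5, -3.2]
width: 20.8
grasp_force: 30.0
```

{"method": "servo_tool", "body": {"increments": [[0,0.2,0,0,0,0,-1],[0,0.2,0,0,0,0,-0.2],[0,0.2,0,0,0,0,0.2],[0,0.2,0,0,0,0,0.2],[0,0.2,0,0,0,0,0.2],[0,0.2,0,0,0,0,0.2],[0,0.2,3,0,0,0,0.2],[0,0.2,6,0,0,0,0.5],[0,0.2,9,0,0,0,1],[0,0.2,12,0,0,0,1],[0,0.2,16,0,0,0,1],[0,-4,20,0,0,0,1],[0,-8,20,0,0,0,1],[0,-12,20,0,0,0,1],[0,-16,20,0,0,0,1],[-3,-20,20,0,0,0,1],[-6,-24,20,0,0,0,1],[-6,-24,20,0,0,0,1]]}}

```text
t: 17.72
ee_pos: [435.8, -391.7, 223.4]
orientation: [3.141, -0.006, -0.002]
ft_force: [0.6, -1.3, -0.9]
width: 88.0
grasp_force: 0.0
```

Run:
```python
from h import *
import pickle
D={n:ctrl.get_image(n) for n in("scene","top")}; pickle.dump(D,open("d1.pkl","wb"))
o=ctrl.get_obs();print(o["ee_pos"],o["t"])
a=cv2.resize(D["scene"]["image"][150:250,190:305],(460,400),interpolation=2);b=cv2.resize(D["top"]["image"][130:230,250:335],(340,400),interpolation=2)
cv2.imwrite("pics/c1.png",np.hstack([a,b])[:,:,::-1])
```

```text
[ 435.86024883 -391.4512177   223.31518549] 17.8167
```

View pics/c1.png

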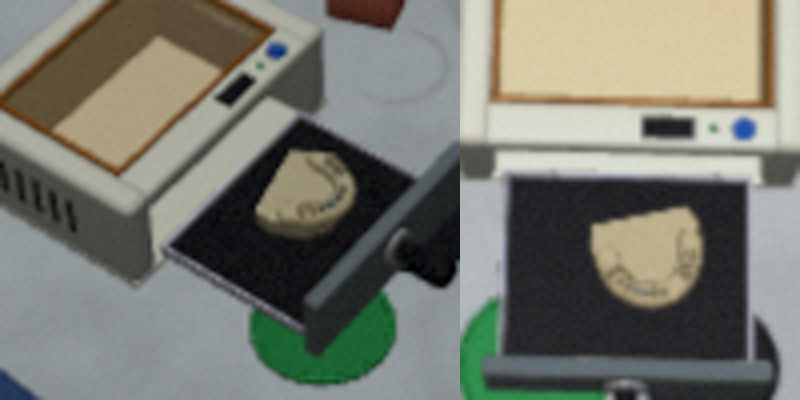

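The top crop shows the cast on the black tray, with its flat back edge running (590,222) to (690,207) and its rounded front near (648,307). I'll fit its pose from the colour mask and check its height from both views.

Run:
```python
from h import *
import pickle
np.set_printoptions(precision=1,suppress=True)
D=pickle.load(open("d1.pkl","rb"))
def mask(d,x0,x1,y0,y1):
    im=d["image"].astype(int); m=((im[:,:,0]>95)&(im[:,:,0]-im[:,:,2]>28)).astype(np.uint8)
    q=np.zeros_like(m); q[y0:y1,x0:x1]=m[y0:y1,x0:x1]
    n,l,s,_=cv2.connectedComponentsWithStats(q); k=1+np.argmax(s[1:,4]); return (l==k).astype(np.uint8)
T,S=D["top"],D["scene"]
mt=mask(T,262,322,174,217); ms=mask(S,245,290,180,213)
print(mt.sum(),ms.sum())
for d,m in((T,mt),(S,ms)):
    c,_=cv2.findContours(m,cv2.RETR_EXTERNAL,cv2.CHAIN_APPROX_NONE); c=c[0][:,0]
    for z in (30,40):
        w=np.array([atz(d,p,z)[:2] for p in c],np.float32); print(z,cv2.minAreaRect(w),w.min(0),w.max(0))
t=lambda p:((p[0]-460)/4+250-.4,p[1]/4+130-.4); s=lambda p:(p[0]/4+190-.4,p[1]/4+150-.4)
for n,a,b in(("backL(+y)",(590,222),(257,205)),("backR",(690,207),(297,151)),):
    print(n,*tri([ray(T,t(a)),ray(S,s(b))]))
# coasters from scene, pan
for n,uv in(("green",(270.4,231.1)),("black",(293.6,205.4))): print(n,atz(S,uv,5)[:2])
```

```text
521 280
30 ((603.7933349609375, -162.06019592285156), (53.888450622558594, 62.25299835205078), 11.00861644744873) [ 577.1 -191.6] [ 633.9 -129.6]
40 ((601.26953125, -161.56797790527344), (53.363155364990234, 61.646209716796875), 11.00861930847168) [ 574.8 -190.8] [ 631.1 -129.4]
30 ((606.3341674804688, -164.51513671875), (55.76198959350586, 57.70588684082031), 35.29070281982422) [ 576.5 -194. ] [ 631.8 -128. ]
40 ((601.0469970703125, -157.4690399169922), (55.22480773925781, 57.14997100830078), 35.290733337402344) [ 571.5 -186.7] [ 626.3 -121.3]
backL(+y) [ 621.2 -128.4   38.1] 2.841796449445134
backR [ 632.8 -186.3   29.3] 3.031606699030194
green [543.6 -95.8]
black [ 543.6 -198.1]
```

{"method": "servo_tool", "body": {"increments": [[2,3,0,0,0,2,1],[4,6,0,0,0,4,1],[6,9,0,0,0,6,1],[8,12,-1,0,0,8,1],[10,15,-2,0,0,11,1],[12,18,-4,0,0,11,0.8],[14,20.5,-6,0,0,11,0.75],[16,22.5,-8,0,0,11,0.75],[16.7,23,-10,0,0,11,0.75],[16.7,23,-12,0,0,11,0.75],[16.7,23,-14,0,0,11,0.75],[16.7,23,-15,0,0,11,0.75],[16.7,23,-15,0,0,11,0.75],[16.7,23,-15,0,0,11,0.75]]}}

```text
t: 18.98
ee_pos: [605.2, -158.3, 73.6]
orientation: [-3.127, -0.299, 0.001]
ft_force: [1.1, -0.2, 0.4]
width: 76.8
grasp_force: 0.0
```

Run:
```python
from h import *
d=ctrl.get_image("scene")
o=ctrl.get_obs();print(o["ee_pos"],o["orientation"],o["t"])
cv2.imwrite("pics/c2.png",cv2.resize(d["image"][130:250,190:305],(575,600),interpolation=2)[:,:,::-1])
```

```text
[ 605.87127168 -158.7014097    74.44754992] [3.12716984e+00 2.98275890e-01 1.20876879e-03] 19.0333
```

View pics/c2.png

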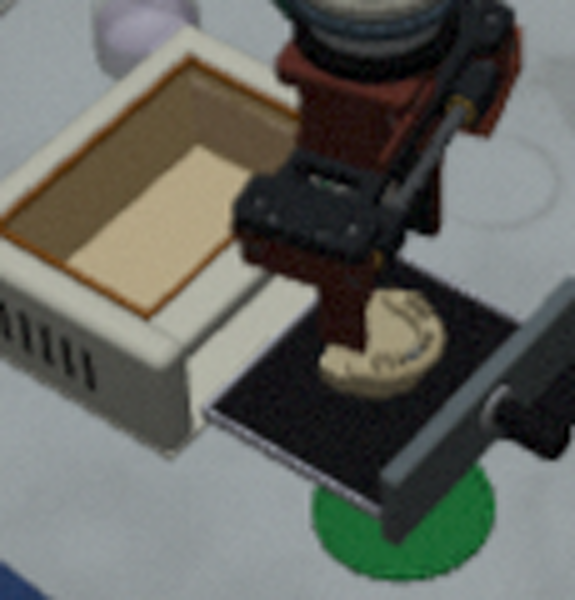

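The near finger sits over the cast's +y side at (345,330), with the tool about 3 mm too far in +x and +y. I'll correct that, descend and grip.

{"method": "servo_tool", "body": {"increments": [[-0.3,-0.3,-0.5,0,0,0,0.75],[-0.3,-0.3,-2,0,0,0,0.75],[-0.3,-0.3,-3.5,0,0,0,0.75],[-0.3,-0.3,-4.5,0,0,0,0.75],[-0.3,-0.3,-5,0,0,0,0.75],[-0.3,-0.3,-5.1,0,0,0,0.75],[-0.3,-0.3,-5.1,0,0,0,0.75],[-0.3,-0.3,-5.1,0,0,0,0],[-0.3,-0.3,-5.1,0,0,0,-1],[-0.3,-0.3,-5.1,0,0,0,-1],[-0.3,-0.3,-5.1,0,0,0,-1],[-0.3,-0.3,-5.1,0,0,0,-1],[-0.3,-0.3,-5.1,0,0,0,-1],[-0.3,-0.3,-5.1,0,0,0,-1]]}}

```text
t: 20.2
ee_pos: [602.9, -161.9, 23.3]
orientation: [3.127, 0.298, 0.002]
ft_force: [0.5, 0.7, 6.7]
width: 59.8
grasp_force: 29.8
```

{"method": "servo_tool", "body": {"increments": [[0,0,0.3,0,0,0,-1],[0,0,1,0,0,0,-1],[0,0,2,0,0,0,-1],[0,0,3,0,0,0,-1],[0,0,4,0,0,0,-1],[0,0,6,0,0,0,-1],[0,0,8,0,0,0,-1],[0,0,10,0,0,0,-1],[0,0,10,0,0,0,-1]]}}

```text
t: 20.95
ee_pos: [605.1, -162.6, 127.7]
orientation: [3.125, 0.298, 0.011]
ft_force: [0.4, 0.4, 0.0]
width: 59.9
grasp_force: 29.7
```

Run:
```python
from h import *
d=ctrl.get_image("scene")
o=ctrl.get_obs();print(o["ee_pos"],o["ft_force"],o["width"])
cv2.imwrite("pics/c3.png",cv2.resize(d["image"][130:250,190:305],(575,600),interpolation=2)[:,:,::-1])
```

```text
[ 604.17513414 -162.30966755  125.63092089] [ 0.22046742 -0.18426877 -2.34543789] 60.001947834222634
```

View pics/c3.png

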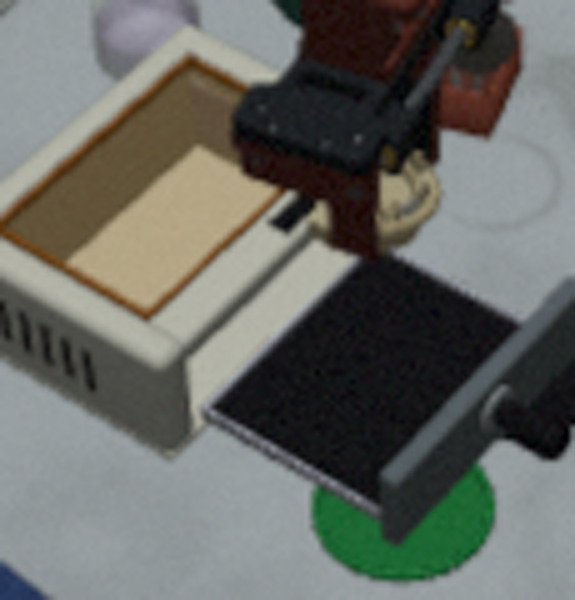

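The cast is held level and clear of the tray. I'll carry it to the pan.

{"method": "servo_tool", "body": {"increments": [[-0.8,-1,0,0,0,-2,-1],[-2.5,-3,0,0,0,-4,-1],[-4.5,-5.2,0,0,0,-6,-1],[-6.5,-7.4,0,0,0,-8,-1],[-8.5,-9.6,0,0,0,-10,-1],[-10.5,-11.8,0,0,0,-12,-1],[-12.5,-14,0,0,0,-14,-1],[-14.5,-16.5,0,0,0,-16,-1],[-16.5,-18.8,0,0,0,-18,-1],[-17.8,-20.2,-0.5,0,0,-19,-1],[-18.1,-20.6,-1.5,0,0,-19,-1],[-18.1,-20.6,-3,0,0,-19,-1],[-18.1,-20.6,-5,0,0,-19,-1],[-18.1,-20.6,-7,0,0,-19,-1],[-18.1,-20.6,-8.5,0,0,-19,-1],[-18.1,-20.6,-9.5,0,0,-19,-1],[-18.1,-20.6,-10.2,0,0,-19,-1],[-18.1,-20.6,-10.6,0,0,-19,-1],[-18.1,-20.6,-10.8,0,0,-19,-1],[-18.1,-20.6,-10.8,0,0,-19,-1]]}}

```text
t: 22.67
ee_pos: [421.5, -367.7, 14.6]
orientation: [3.134, -0.222, 0.0]
ft_force: [0.1, -0.7, -1.0]
width: 59.8
grasp_force: 29.8
```

Run:
```python
from h import *
D=[ctrl.get_image(n) for n in("scene","top")]
o=ctrl.get_obs();print(o["ee_pos"],o["ft_force"],o["width"],o["orientation"])
a=cv2.resize(D[0]["image"][130:230,320:420],(400,400),interpolation=2);b=cv2.resize(D[1]["image"][220:320,340:440],(400,400),interpolation=2)
cv2.imwrite("pics/p1.png",np.hstack([a,b])[:,:,::-1])
```

```text
[ 421.84459127 -368.10149901   15.27413219] [ 0.46576006  0.38005598 -1.11764093] 59.47590497180289 [ 3.13305509e+00 -2.21913691e-01  1.38602423e-03]
```

View pics/p1.png

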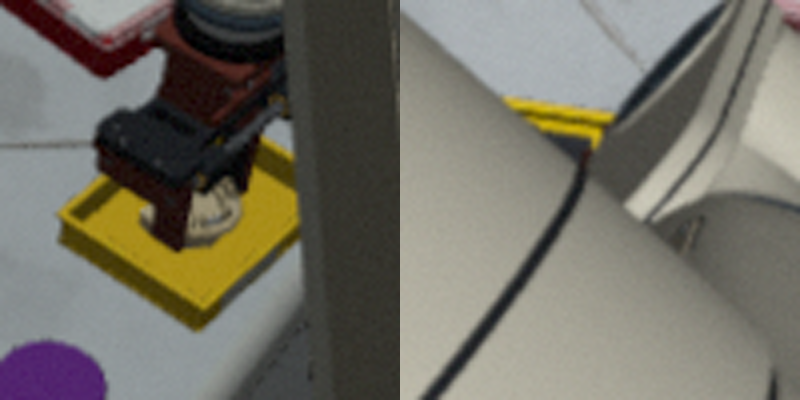

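The cast is in the middle of the pan at about (190,215) in the left crop. I'll lower it to contact.

{"method": "servo_tool", "body": {"increments": [[0,0,-0.2,0,0,0,-1],[0,0,-0.4,0,0,0,-1],[0,0,-0.45,0,0,0,-1],[0,0,-0.45,0,0,0,-1]]}}

```text
t: 23.1
ee_pos: [421.5, -367.9, 10.4]
orientation: [3.134, -0.222, 0.0]
ft_force: [0.4, -0.4, 0.9]
width: 59.8
grasp_force: 29.8
```

{"method": "servo_tool", "body": {"increments": [[0,0,-0.07,0,0,0,-1],[0,0,-0.07,0,0,0,0],[0,0,-0.07,0,0,0,0.75],[0,0,-0.07,0,0,0,0.75],[0,0,-0.07,0,0,0,0.75],[0,0,-0.07,0,0,0,0.75],[0,0,2,0,0,0,0.75],[0,0,5,0,0,0,0.75],[0,0,8,0,0,0,0.75],[0,0,11,0,0,0,0.75],[1,3,13,0,0,3,0.5],[2.2,6.5,13,0,0,6,0.5],[3.5,10,13,0,0,8,0.5],[4.8,13.5,13,0,0,8,0.5],[6.1,17,13,0,0,8,0.5],[7.2,20,13,0,0,8,0.5],[7.9,22.1,13,0,0,8,0.5],[7.9,22.1,13,0,0,8,0.5],[7.9,22.1,11,0,0,8,0.5],[7.9,22.1,9,0,0,8,0.5]]}}

```text
t: 24.77
ee_pos: [501.5, -147.1, 100.7]
orientation: [3.14, -0.001, 0.005]
ft_force: [0.1, 0.6, 0.2]
width: 65.9
grasp_force: 0.0
```

Run:
```python
from h import *
D=[ctrl.get_image(n) for n in("scene","top")]
o=ctrl.get_obs();print(o["ee_pos"],o["ft_force"],o["width"],o["orientation"])
a=cv2.resize(D[0]["image"][130:230,260:410],(600,400),interpolation=2)
b=cv2.resize(D[1]["image"][230:320,340:440],None,fx=2,fy=4.444,interpolation=2)
cv2.imwrite("pics/p2.png",np.hstack([a,b])[:,:,::-1])
```

```text
[ 498.29233932 -146.68258683   97.91717361] [-0.01199448  0.07286662  0.39667784] 66.18586411935213 [-3.14025176e+00  2.76966574e-03  7.51027095e-03]
```

View pics/p2.png

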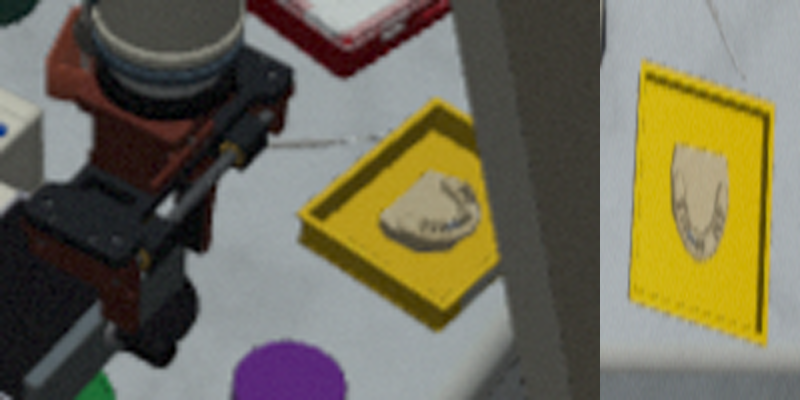

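The cast lies teeth up, well inside the pan: (435,210) in the scene crop and (700,205) in the top crop. Now I grip the knob and push the drawer shut.

{"method": "servo_tool", "body": {"increments": [[0,0,-1,0,0,0,0.5],[0,0,-3,0,0,0,0.3],[0,0,-5,0,0,0,0.3],[0,0,-6.5,0,0,0,0.3],[0,0,-7.3,0,0,0,0.3],[0,0,-7.5,0,0,0,0.3],[0,0,-7.5,0,0,0,-0.5],[0,0,-7.5,0,0,0,-1],[0,0,-7.5,0,0,0,-1],[0,0,-7.5,0,0,0,-1],[0,0,-7.5,0,0,0,-1],[0,0,-7.5,0,0,0,-1],[0,0,-7.5,0,0,0,-1]]}}

```text
t: 25.95
ee_pos: [500.7, -146.9, 25.7]
orientation: [3.141, -0.003, 0.001]
ft_force: [-1.0, -1.1, 4.5]
width: 20.9
grasp_force: 30.0
```

{"method": "servo_tool", "body": {"increments": [[0.5,0,0,0,0,0,-1],[1.5,0,0,0,0,0,-1],[2.5,0,0,0,0,0,-1],[3.5,0,0,0,0,0,-1],[4.5,0,0,0,0,0,-1],[5.5,0,0,0,0,0,-1],[6.5,0,0,0,0,0,-1],[7.5,0,0,0,0,0,-1],[8.5,0,0,0,0,0,-1],[9.3,0,0,0,0,0,-1],[10,0,0,0,0,0,-1],[10.6,0,0,0,0,0,-1],[11,0,0,0,0,0,-1],[11.3,0,0,0,0,0,-1],[11.4,0,0,0,0,0,-1],[11.4,0,0,0,0,0,-1]]}}

```text
t: 27.28
ee_pos: [615.8, -148.9, 25.7]
orientation: [3.139, -0.002, 0.003]
ft_force: [-1.4, -10.9, 3.8]
width: 20.8
grasp_force: 30.0
```

{"method": "servo_tool", "body": {"increments": [[0.1,-0.2,0,0,0,0,-1],[0.2,-0.2,0,0,0,0,-1],[0.2,-0.2,0,0,0,0,-1]]}}

```text
t: 27.53
ee_pos: [615.7, -149.0, 25.6]
orientation: [-3.141, 0.003, 0.004]
ft_force: [-6.2, -2.4, 10.4]
width: 20.7
grasp_force: 30.0
```

{"method": "servo_tool", "body": {"increments": [[-0.1,0,0,0,0,0,-0.3],[-0.1,0,0,0,0,0,0.2],[-0.1,0,0,0,0,0,0.2],[-0.1,0,0,0,0,0,0.2],[-0.1,0,0,0,0,0,0.2],[-0.1,0,2,0,0,0,0.2],[-0.1,0,5,0,0,0,0.5],[-0.1,0,8,0,0,0,1],[-0.2,0,12,0,0,7,1],[-0.5,3,15,0,0,14,1],[-1,6,15,0,0,21,1],[-1.5,9,15,0,0,28,1],[-2,12,15,0,0,35,1],[-2.5,15,15,0,0,42,1],[-3,18,15,0,0,49,1],[-3.5,21,15,0,0,56,1],[-4,24,15,0,0,63,1],[-4.2,26.9,15,0,0,70,1],[-4.2,26.9,15,0,0,77,1],[-4.2,26.9,15,0,0,84,1]]}}

```text
t: 29.2
ee_pos: [574.1, 122.2, 175.1]
orientation: [-2.327, -2.111, -0.0]
ft_force: [-0.0, -0.2, 0.1]
width: 88.1
grasp_force: 0.0
```

{"method": "servo_tool", "body": {"increments": [[0,0,0,0,0,6,1],[0,0,0,0,0,6,1],[0,0,0,0,0,6,1]]}}

```text
t: 29.45
ee_pos: [574.4, 120.4, 175.1]
orientation: [-2.227, -2.216, 0.0]
ft_force: [-0.7, -0.1, -0.4]
width: 87.7
grasp_force: 0.0
```

Run:
```python
from h import *
D=[ctrl.get_image(n) for n in("scene","top")]
o=ctrl.get_obs();print(o["ee_pos"],o["width"],o["orientation"])
a=cv2.resize(D[0]["image"][130:325,135:330],(580,580),interpolation=2)
b=cv2.resize(D[1]["image"][90:240,245:300],(212,580),interpolation=2)
cv2.imwrite("pics/q1.png",np.hstack([a,b])[:,:,::-1])
```

```text
[574.44992786 120.1112332  175.12223752] 88.01130931625725 [-2.22686498e+00 -2.21591927e+00  4.35612809e-05]
```

View pics/q1.png

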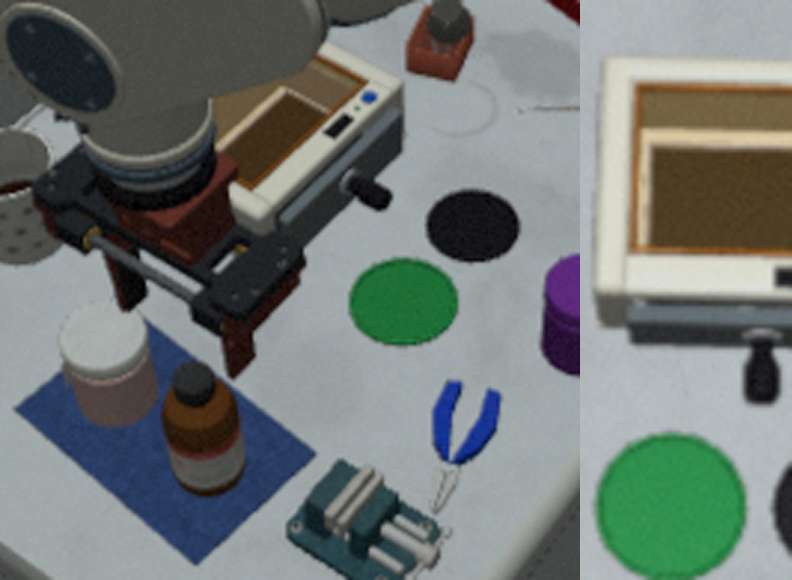

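The drawer is shut (knob back at (362,187)), bottle and jar are still upright on the mat, and both coasters are empty. I'll take the bottle back first.

{"method": "servo_tool", "body": {"increments": [[0,0,-2,0,0,0,1],[0,0,-4,0,0,0,1],[0,0,-6,0,0,0,1],[0,0,-8,0,0,0,1],[0,0,-10,0,0,0,1],[0,0,-11.5,0,0,0,1],[0,0,-12.2,0,0,0,1],[0,0,-12.4,0,0,0,1],[0,0,-12.4,0,0,0,-1],[0,0,-12.4,0,0,0,-1],[0,0,-12.4,0,0,0,-1],[0,0,-12.4,0,0,0,-1],[0,0,-12.4,0,0,0,-1],[0,0,-12.4,0,0,0,-1],[0,0,-12.4,0,0,0,-1],[0,0,-12.4,0,0,0,-1]]}}

```text
t: 30.88
ee_pos: [574.8, 120.3, 51.8]
orientation: [2.223, 2.219, 0.001]
ft_force: [-1.5, -1.0, 6.0]
width: 54.7
grasp_force: 30.0
```

{"method": "servo_tool", "body": {"increments": [[0,0,0.6,0,0,0,-1],[0,0,2,0,0,0,-1],[0,0,4,0,0,0,-1],[0,0,6,0,0,0,-1],[0,0,8,0,0,0,-1],[0,-1.5,9.5,0,0,0,-1],[-0.3,-4,10,0,0,0,-1],[-0.6,-7,10,0,0,0,-1],[-0.9,-10,10,0,0,0,-1],[-1.2,-13,10,0,0,0,-1],[-1.5,-16,10,0,0,0,-1],[-1.8,-19,10,0,0,0,-1],[-2.1,-22,10,0,0,0,-1],[-2.4,-25,10,0,0,0,-1],[-2.7,-28,10,0,0,0,-1],[-2.8,-30.5,10,0,0,0,-1],[-2.8,-31.9,8.5,0,0,0,-1],[-2.8,-31.9,6.5,0,0,0,-1],[-2.8,-31.9,4.5,0,0,0,-1],[-2.8,-31.9,3,0,0,0,-1]]}}

```text
t: 32.55
ee_pos: [545.5, -199.1, 79.9]
orientation: [-2.224, -2.217, 0.001]
ft_force: [-0.1, -0.1, -1.8]
width: 54.4
grasp_force: 30.0
```

{"method": "servo_tool", "body": {"increments": [[0,0,-0.5,0,0,0,-1],[0,0,-1,0,0,0,-1],[0,0,-1,0,0,0,-1]]}}

```text
t: 32.8
ee_pos: [546.2, -198.6, 70.7]
orientation: [-2.223, -2.219, 0.001]
ft_force: [0.3, -0.1, -1.1]
width: 54.6
grasp_force: 30.0
```

{"method": "servo_tool", "body": {"increments": [[0,0,-0.7,0,0,0,-1],[0,0,-1.3,0,0,0,-1],[0,0,-1.7,0,0,0,-1],[0,0,-1.9,0,0,0,-1],[0,0,-2,0,0,0,-1],[0,0,-2.05,0,0,0,-1],[0,0,-2.05,0,0,0,-1]]}}

```text
t: 33.38
ee_pos: [546.5, -198.8, 50.9]
orientation: [2.223, 2.219, 0.0]
ft_force: [-0.1, -0.5, -1.1]
width: 54.5
grasp_force: 30.0
```

{"method": "servo_tool", "body": {"increments": [[0,0,-0.1,0,0,0,-1],[0,0,-0.1,0,0,0,-1],[0,0,-0.1,0,0,0,-1]]}}

```text
t: 33.63
ee_pos: [546.6, -198.9, 50.8]
orientation: [2.223, 2.219, 0.0]
ft_force: [-3.1, 2.0, 9.7]
width: 54.4
grasp_force: 30.0
```

{"method": "servo_tool", "body": {"increments": [[0,0,0,0,0,0,0],[0,0,0,0,0,0,1],[0,0,0,0,0,0,1],[0,0,0,0,0,0,1],[0,0,0,0,0,0,1],[0,0,2,0,0,0,1],[0,0,5,0,0,0,1],[0,0,8,0,0,0,1],[0,0,11,0,0,0,1],[0,0,13,0,0,0,1],[1.8,4,13,0,0,0,1],[3.5,8,13,0,0,0,1],[5.2,12,13,0,0,0,1],[6.9,16,13,0,0,0,1],[8.6,20,13,0,0,0,1],[10.3,24,13,0,0,0,1],[12,28,12,0,0,0,1],[13.2,30.9,10,0,0,0,1],[13.2,30.9,8,0,0,0,1],[13.2,30.9,8,0,0,0,1]]}}

```text
t: 35.3
ee_pos: [676.3, 112.9, 124.8]
orientation: [-2.217, -2.221, 0.008]
ft_force: [-1.4, -0.5, -1.0]
width: 87.6
grasp_force: 0.0
```

{"method": "servo_tool", "body": {"increments": [[0,0,-2,0,0,0,1],[0,0,-4,0,0,0,1],[0,0,-6,0,0,0,1],[0,0,-8,0,0,0,1],[0,0,-9.5,0,0,0,1],[0,0,-10,0,0,0,1],[0,0,-10,0,0,0,1],[0,0,-10,0,0,0,-1],[0,0,-10,0,0,0,-1],[0,0,-10,0,0,0,-1],[0,0,-10,0,0,0,-1],[0,0,-10,0,0,0,-1],[0,0,-10,0,0,0,-1],[0,0,-10,0,0,0,-1]]}}

```text
t: 36.47
ee_pos: [679.1, 110.3, 30.9]
orientation: [2.223, 2.219, 0.002]
ft_force: [-0.7, -0.8, 6.1]
width: 65.6
grasp_force: 30.0
```

{"method": "servo_tool", "body": {"increments": [[0,0,0.6,0,0,0,-1],[0,0,2,0,0,0,-1],[0,0,4,0,0,0,-1],[0,0,6,0,0,0,-1],[0,0,8,0,0,0,-1],[-1,-1.5,9.5,0,0,0,-1],[-2.5,-4,10,0,0,0,-1],[-4,-6.5,10,0,0,0,-1],[-5.6,-9,10,0,0,0,-1],[-7.2,-11.5,10,0,0,0,-1],[-8.8,-14,10,0,0,0,-1],[-10.4,-16.5,10,0,0,0,-1],[-12,-18.8,10,0,0,0,-1],[-13,-20.2,10,0,0,0,-1],[-13.3,-20.6,9,0,0,0,-1],[-13.3,-20.6,7.5,0,0,0,-1],[-13.3,-20.6,5.5,0,0,0,-1],[-13.3,-20.6,4,0,0,0,-1],[-13.3,-20.6,3,0,0,0,-1],[-13.3,-20.6,2,0,0,0,-1]]}}

```text
t: 38.13
ee_pos: [545.7, -95.4, 49.0]
orientation: [-2.223, -2.22, -0.0]
ft_force: [0.5, 0.6, -2.2]
width: 65.5
grasp_force: 30.0
```

{"method": "servo_tool", "body": {"increments": [[0,0,-0.5,0,0,0,-1],[0,0,-1,0,0,0,-1],[0,0,-1.5,0,0,0,-1],[0,0,-1.8,0,0,0,-1],[0,0,-2,0,0,0,-1],[0,0,-2.1,0,0,0,-1],[0,0,-2.1,0,0,0,-1]]}}

```text
t: 38.72
ee_pos: [545.6, -95.8, 29.9]
orientation: [2.223, 2.219, 0.0]
ft_force: [-3.2, 1.0, 8.9]
width: 65.7
grasp_force: 30.0
```

Contact at floor height. I'll release, retreat and check.

{"method": "servo_tool", "body": {"increments": [[0,0,0,0,0,0,0],[0,0,0,0,0,0,1],[0,0,0,0,0,0,1],[0,0,0,0,0,0,1],[0,0,0,0,0,0,1],[0,0,2,0,0,0,1],[0,0,5,0,0,0,1],[0,0,8,0,0,0,1],[0,0,12,0,0,0,1],[0,0,16,0,0,0,1],[0,4,18,0,0,0,1],[0,8,20,0,0,0,1],[0,12,20,0,0,0,1],[-3,16,20,0,0,0,1],[-6,20,20,0,0,0,1],[-8,24,20,0,0,0,1],[-8,27,20,0,0,0,1],[-8,27,20,0,0,0,1]]}}

```text
t: 40.22
ee_pos: [463.6, 178.2, 228.9]
orientation: [-2.219, -2.222, -0.002]
ft_force: [0.3, 0.1, -0.1]
width: 87.7
grasp_force: 0.0
```

Run:
```python
from h import *
D=[ctrl.get_image(n) for n in("scene","top")]
o=ctrl.get_obs();print(o["ee_pos"],o["t"])
a=cv2.resize(D[0]["image"][130:280,195:345],(420,420),interpolation=2)
b=cv2.resize(D[1]["image"][100:250,220:355],(378,420),interpolation=2)
cv2.imwrite("pics/r1.png",np.hstack([a,b])[:,:,::-1])
```

```text
[465.05289939 175.84589266 228.82255749] 40.3167
```

View pics/r1.png

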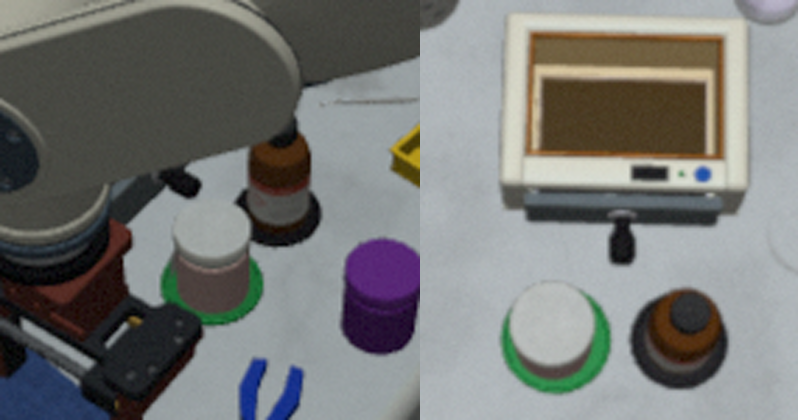

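Jar (555,335) and bottle (680,335) stand upright inside their coasters. The drawer is shut, with the knob tip at the same pixel row as at the start.

```bash
python3 -c "
from workcell import ctrl
print(ctrl.close_job())"
```

```text
the job is handed in; nothing more can be done
None
```

The job is handed in at about 40 s: the cast lies teeth up in the yellow pan, the drawer is fully shut, and the bottle and jar stand upright on their own coasters.

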